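# Hold the lathe's belt cover open for a belt change

## Task

I need both hands to shift the belt on this bench lathe, so open the grey belt cover on the end of the headstock and keep it open for me: first slide the red interlock bolt on top of the headstock fully back to its end stop, next squeeze the yellow claw catch so that the cover springs ajar onto its safety catch, then squeeze the red trigger bar in the cover's handle and swing the cover past its half-open check until it stands wide open, nearly square to where it was. Finish while still holding the cover wide by its squeezed handle (left alone, its spring takes it back to the check), and do not disturb the bowls, tools and other loose things around the machine.

Things in the scene. Friction and masses are not known exactly. Their poses are not given: they have to be found in the camera images.
- lathe: Grey-green wood lathe fixed on the table, 660 mm long. Origin on the table below the middle of the headstock's belt end; y points out of that end (away from the tailstock), x across the bed away from the robot, z up. Headstock x -85..85, y 0..-190 mm, flat top z 265 mm, a small loose tin on it. Grey belt cover on its end: x -95..93, y 0..18, z 73..268 mm, vertical hinge at the near corner.
- interlock_grip (a point): centre of the upright red grip of the interlock bolt on the headstock's top; moves with it, axes as lathe. A block 20 mm along x, 14 mm along y, 34 mm tall (z 283 to 317 mm). Clear on both y sides. At the start a black switch block (top z 291 mm) begins 41 mm to its +x; at the end stop a low check plunger (top z 283 mm) lies 15 mm or more to its -x.
- interlock (a joint): travel of the interlock bolt in m: 0 = fully in, through the eye on the cover; slides along the lathe's -x (towards the robot) to its end stop at 0.045. About 2.5 N of friction; stays where it is left. Starts at 0 to 0.01; leaves the eye at about 0.03. While it is in, the cover cannot open.
- claw_pinch (a point): where to pinch the yellow claw catch on the headstock's top: midway between its two upright tabs when squeezed. Fixed to the lathe, axes as lathe, z 320 mm; tab tops at z 335 mm, tabs 22 mm wide along x. Squeeze along y: the dark fixed plate's outer face is 19 mm to -y, the yellow spring tab's outer face 27 mm to +y at rest, 15 mm when squeezed (3 to 8 N). Yellow arm below, top z 286 mm.
- claw (a joint): angle of the claw lever in rad: 0 = nose down over the cover's keeper, 0.26 = tab fully squeezed towards the fixed plate; the nose is clear of the keeper by about 0.22. Springs back when let go. If bolt and claw are both off, the cover pops ajar at once and stays so when the claw is let go.
- cover (a joint): opening angle of the belt cover in rad, 0 = shut (rests at 0.01), counter-clockwise from above: the free edge swings out along the lathe's +y, then towards the robot; end stop 1.5. Thrown ajar to about 0.09 by a buffer, held there by the safety catch. A spring of 0.2 to 0.4 N m closes it. The half-open check is felt from 0.54, passed at about 0.8, and takes about 7 N at the handle.
- hinge (a point): point on the cover's vertical hinge axis, at the height of the handle; fixed to the lathe, axes as lathe.
- handle (a point): grip point of the cover's handle, near the cover's top; moves with the cover: mid-length, half-way up and mid-way across its two level bars when squeezed. x axis from hinge to free edge along the bars, y axis out of the cover's face, z up. In these axes it lies 130 mm in x and 63.5 mm in y from hinge. Cover's face 51 mm to -y; end brackets 47 mm to each side in x. Height z 245 mm.
- trigger (a joint): travel in m of the red trigger bar (86 x 8 mm, 18 tall; inner face 19.5 mm to -y of handle at rest) towards the black fixed bar (14 mm thick, 20 tall; outer face 11.5 mm to +y). 0 = out, 0.008 = squeezed home, inner face then at 11.5 mm; 5 N to start, 9 N home; springs back. From about 0.006 the safety catch is free. 32 mm free between trigger bar and cover.
- bowl_ash: loose shallow bowl of pale wood, 150 mm wide, 55 mm high, on the table; leave alone. Origin under its centre.
- bowl_yew: loose bowl of reddish wood, 120 mm wide, 45 mm high, on the table; leave alone. Origin under its centre.
- mallet: loose turned mallet standing on its head, 86 mm wide, 225 mm high; leave alone. Origin under its centre.
- blank: loose dark round wood blank, 100 mm wide, 36 mm high, lying on the table below the cover's swing; leave alone. Origin under its centre.
- gouge: loose turning gouge lying on the table, 410 mm long, 30 mm high; leave alone. Origin under it, 200 mm from the handle's end; x points to the steel tip.
- caliper: loose steel caliper lying on the table, 160 x 62 x 10 mm; leave alone. Origin under its beam's middle.
- wax_tin: loose green tin, 64 mm wide, 26 mm high, standing on the headstock's top; leave alone. Origin under its centre.

How it is judged:
On the way, in this order (a step that is already met when the one before it is completed fails the run):
1. the interlock bolt is slid back to its end stop, the cover still shut (value of joint interlock above 0.042 m and value of joint cover below 0.03 rad), for 0.2 s.
2. the claw catch has been squeezed and the cover has sprung ajar onto its safety catch (value of joint interlock above 0.042 m and value of joint cover between 0.06 and 0.14 rad), for 0.2 s.
3. the handle's trigger is squeezed with the cover still ajar (value of joint trigger above 0.006 m and contact force between the fingers and trigger above 1.5 N and value of joint cover between 0.03 and 0.3 rad), for 0.05 s.
4. the cover is swung by its handle past the half-open check (value of joint cover above 0.95 rad and contact force between the fingers and trigger above 1.5 N), for 0.1 s.
At the end, for the whole second after the job is handed in: The cover stands wide open (at least 1.22 rad, 70 degrees, of its 1.5), held there by the gripper with the handle's trigger squeezed (at least 5 mm of its 8, over 1.5 N of finger force on it); the interlock bolt is still at its end stop (within 3 mm) (value of joint cover above 1.22 rad and value of joint interlock above 0.042 m and value of joint trigger above 0.005 m and contact force between the fingers and trigger above 1.5 N); the arm keeps its last pose, push and grip.
It fails at once if a loose thing around the machine is moved by more than 30 mm (distance of any of bowl_ash, bowl_yew, mallet, blank, gouge, caliper, wax_tin from where it was at the start of the episode above 0.03 m).
It fails at once if the standing mallet is tipped (angle between mallet's own z axis and vertical above 0.3 rad).
It also fails if it takes over 61 s, if anything falls off the work surface, if the arm or the gripper's body presses on something with over 40 N, if the wrist force passes 120 N, or if a joint passes its speed limit or range.

## Robot

A 6-joint arm with a two-finger parallel gripper is mounted at the origin on the work surface. World frame = base frame: x ahead of the robot, y to its left, z up, the work surface at z = 0. Lengths are in m, angles in rad, forces in N, time in s.
With the tool pointing down it reaches from about 0.375 to 0.975 m from the base axis. Payload 3.8 kg.
Tool frame: the origin (TCP) lies on the centre line of the jaws, within the pads' length; the fingertips stand 8 mm ahead of it and the grasp point (between the pads) lies 11 mm behind it; z points along the fingers, y is the direction in which the jaws open and shut (so a half turn about z gives the same grasp; the last joint's range is limited). The gripper opens to 85 mm and grips with 20 to 120 N. Pads are 22 mm wide; open, the fingers measure 114 mm over their backs; the gripper's body (76 mm by 85 mm) begins 54 mm behind the grasp point. The pads swing forward as they close: fully open they stand 13 mm farther back than shut.
Start: joints at [1.067, 0.264, 1.604, -0, 1.274, -0.037], TCP at [0.304, 0.603, 0.239] pointing down, gripper open.
Joint ranges: [-2.63, 2.63], [-0.94, 2.18], [0.31, 2.57], [-1.31, 4.45], [0, 2.66], [-2.55, 2.55]. Speed limits (rad/s): [2.57, 2.57, 3.14, 3.14, 3.14, 3.14].

## Interface

Orientations are given as a rotation vector (axis times angle).
In Python, from workcell import * gives the robot as it stands.
- The arm moves only by the tool play_rows, never from a script. Its arguments are lists of equal length, an entry for each row: "slide": the shift along the tool's x, y, z in cm, a list of three; "delta_rot": the turn, a rotation vector about the tool's x, y, z in rad, a list of three. In form: {"slide": [[x, y, z], ...], "delta_rot": [[wx, wy, wz], ...]}. A call has 1 to 12 rows; each row is the pose to reach, as a shift and turn from the pose measured when the call began, along the tool's axes at that moment; what a row does not reach only later rows make up. A row lasts 1/12 s, in which the tool goes at most 41.7 mm and 7.16 degrees, less where a joint would pass 70% of its speed; a pose out of reach is approached as far as the arm can. A call with a gripper value outside its range is refused whole. "hand" is the opening, from 0 (shut) to 1 (fully open), set as the call begins (left out, the last holds). The fingers move at their own pace and stop on an object; "force" is the grip in N (left out, the last holds). Time passes only in rows, so rows that repeat a pose let the fingers close. It gives the time, the measured TCP pose, the force and the opening at its end, in the units of the state.
- read_state(): the state, without advancing time (a new reading comes with each control period).
- read_camera(name): name is "side" or "top" or "wrist"; returns a dict with "image" (400x640x3 uint8, red, green, blue), "depth" (400x640 float32, m along the optical axis (not along the pixel's ray), 0 where there is no reading), "fovy" (degrees; the focal length in pixels is half the picture's height over the tangent of half this angle, whatever the lens; pixels are square), "cx", "cy" (the principal point, pixels), "k1" (the pictures are not rectified: a ray, as slopes to the right and down, at radius r is drawn at 1 + k1 r^2 times it, then the intrinsics apply), "world_from_camera" (4x4, takes a point from camera to world coordinates); the wrist camera has in their place "hand_eye" (4x4, takes a point from camera to tool coordinates, whose origin is the TCP and whose axes are the flange's). Camera axes: x right, y up, looking along -z (the intrinsics and any distortion apply to the point x, -y, -z); pixel columns grow to the right and rows downward; lengths in m; the calibration is good to about 2 mm. A picture is of the moment at which its call begins: read the wrist's pose just before it.
- finish_job(): hands the job in, once; it reports no verdict.
Trained networks look in a picture, given as the dict that the camera call returned (one of the last four; its "shot" number tells which), for a name from the list of things; names that differ only in an ending like _2 or _b are one class to them, and where a whole thing is asked for, a point or a joint stands for the part that bears it (a point fixed in the world has none). Each returns a list of dicts, best first, with "conf" (0 to 1); they miss things now and then, are a little off and sometimes report something else, mostly with a low value. They report only what shows in the picture. A call takes as long as a camera call.
- spot_in(target, picture): "bbox" ([centre column, centre row, width, height] in pixels, round what is visible of it).
- landmark_of(target, picture): "at" ([column, row] in pixels: a listed point, or the origin of a listed thing).
The state is a dict: "time": time; "q": joint angles; "joint_vel": joint speeds; "joint_torque": joint torques, N m; "tool_pos": TCP position; "tcp_rot": TCP orientation; "wrist_force": force on the tool from outside, world axes, zero at the start; "torque": the same for the moment, N m; "width": opening from 0.0 (shut) to 1.0 (fully open).
Only numpy, scipy, OpenCV 4.12 (cv2) and the standard library are available. Lean on these libraries where they do the work, as an engineer would, in place of code of your own. Each camera call takes 0.05 s, during which the arm holds its last target.

## Working session

There is one attempt and no reset: what is moved stays moved. The work goes in short steps, Python scripts to look and compute and a tool call to move; the robot and the scene stay as the last step left them, time stands still between calls to the robot, and variables do not carry over. Pictures are saved under pics/ and viewed, and the job is handed in when it is done.

Besides the shell and the picture viewer there is one more tool, called after ">>>" as a command line: name --argument value ..., lists and objects as JSON in quotes. play_rows: Moves the arm, as the interface text tells. Its arguments: {"type":"object","properties":{"slide":{"type":"array"},"delta_rot":{"type":"array"},"hand":{"type":"number"},"force":{"type":"number"}},"required":["slide","delta_rot"]}

```bash
ls; mkdir -p pics
cat > h.py <<'E'
import numpy as np, cv2
from scipy.spatial.transform import Rotation as R
from workcell import *
def K(d):
    f=200/np.tan(np.radians(d["fovy"])/2)
    return f
def wfc(d,st=None):
    if "world_from_camera" in d: return np.array(d["world_from_camera"])
    T=np.eye(4);T[:3,:3]=R.from_rotvec(st["tcp_rot"]).as_matrix();T[:3,3]=st["tool_pos"]
    return T@np.array(d["hand_eye"])
def ray(d,u,v):
    f=K(d);x=(u-d["cx"])/f;y=(v-d["cy"])/f
    rd=np.hypot(x,y);r=rd
    for _ in range(30): r=rd/(1+d["k1"]*r*r)
    s=r/rd if rd>0 else 1
    return np.array([x*s,-y*s,-1.0])
def pt(d,u,v,st=None,depth=None,z=None):
    T=wfc(d,st);q=ray(d,u,v)
    if z is not None:
        w=T[:3,:3]@q; return T[:3,3]+w*(z-T[2,3])/w[2]
    if depth is None:
        p=d["depth"][int(round(v))-1:int(round(v))+2,int(round(u))-1:int(round(u))+2];p=p[p>0]
        if len(p)==0: return None
        depth=np.median(p)
    return (T@np.append(q*depth,1))[:3]
def proj(d,P,st=None):
    c=np.linalg.inv(wfc(d,st))@np.append(P,1)
    x=c[0]/-c[2];y=-c[1]/-c[2];r2=x*x+y*y;s=1+d["k1"]*r2;f=K(d)
    return np.array([d["cx"]+f*x*s,d["cy"]+f*y*s])
def save(d,n,sc=1.25): cv2.imwrite("pics/"+n,cv2.resize(d["image"][:,:,::-1],None,fx=sc,fy=sc))
E
cat > a.py <<'E'
from h import *
s=read_state();print(s)
for n in ["side","top","wrist"]:
    d=read_camera(n);save(d,n+"0.png")
    print(n,d["fovy"],d["cx"],d["cy"],d["k1"],wfc(d,s).round(3).tolist())
    for t in ["lathe","interlock_grip","claw_pinch","hinge","handle","bowl_ash","bowl_yew","mallet","blank","gouge","caliper","wax_tin"]:
        try:
            l=landmark_of(t,d)
            for k in l[:2]:
                p=pt(d,*k["at"],s); print(t,np.round(k["at"],1),round(k["conf"],2),None if p is None else p.round(3))
        except Exception as e: print(t,e)
E
python3 a.py
```

```text
pics
{'time': 0.0, 'q': array([ 1.06712456e+00,  2.64755028e-01,  1.60536859e+00,  2.44517515e-05,
        1.27368031e+00, -3.68916238e-02]), 'joint_vel': array([ 3.53246863e-05, -3.30788544e-04,  5.72939961e-05,  3.87307281e-04,
        7.48385957e-04, -1.02165035e-03]), 'joint_torque': array([-5.19278929e-04, -5.15118921e+01, -3.67304599e+01, -1.84751852e-04,
        1.34713127e-02, -8.07884447e-06]), 'tool_pos': array([0.30340873, 0.60217864, 0.23796365]), 'tcp_rot': array([-0.72644694, -3.05581696,  0.0033369 ]), 'wrist_force': array([ 0.29424857,  0.77758639, -0.24758317]), 'torque': array([0.00223206, 0.00248034, 0.00564378]), 'width': 0.9998696872057703}
side 46.57906214740077 318.88756326716174 196.90748594889317 -0.08736697842827647 [[0.942, 0.241, -0.233, 0.164], [-0.335, 0.698, -0.633, -0.751], [0.01, 0.674, 0.739, 1.255], [0.0, 0.0, 0.0, 1.0]]
lathe [275.3 217.6] 0.19 [0.382 0.275 0.008]
interlock_grip [370.  204.6] 0.42 [ 0.588 -0.007  0.302]
claw_pinch [404.1 202.7] 0.66 [ 0.673 -0.043  0.316]
hinge [338.9 213.9] 0.97 [0.505 0.011 0.274]
handle [376.7 187.6] 0.77 [0.657
[... 845 characters left out ...]
5 124.8] 0.74 [ 0.68  -0.06   0.282]
hinge [362.6 189.4] 0.83 [0.506 0.037 0.282]
handle [342.6 139.6] 0.83 [0.712 0.06  0.003]
bowl_ash [202.5 238.1] 0.63 [0.393 0.527 0.006]
bowl_yew [214.1 169.3] 0.82 [0.619 0.489 0.007]
mallet [169.4 207.1] 0.79 [0.487 0.605 0.098]
blank [262.3 160.6] 0.72 [0.639 0.327 0.035]
gouge [453.8 265.2] 0.76 [ 0.287 -0.285  0.028]
gouge [168.6 205.8] 0.47 [0.491 0.607 0.1  ]
caliper [275.3 237.4] 0.89 [0.39  0.29  0.007]
wrist 58.21814103485007 320.3766145559254 198.38299328362496 0.011923105175598872 [[0.451, -0.861, -0.236, 0.242], [0.893, 0.434, 0.121, 0.632], [-0.002, -0.265, 0.964, 0.372], [0.0, 0.0, 0.0, 1.0]]
bowl_ash [297.1 267.8] 0.8 [0.392 0.527 0.005]
```

View pics/side0.png

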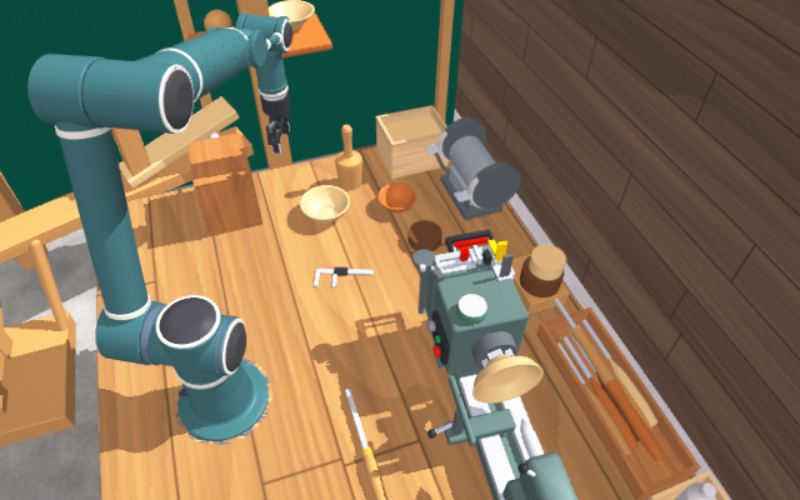

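View pics/top0.png

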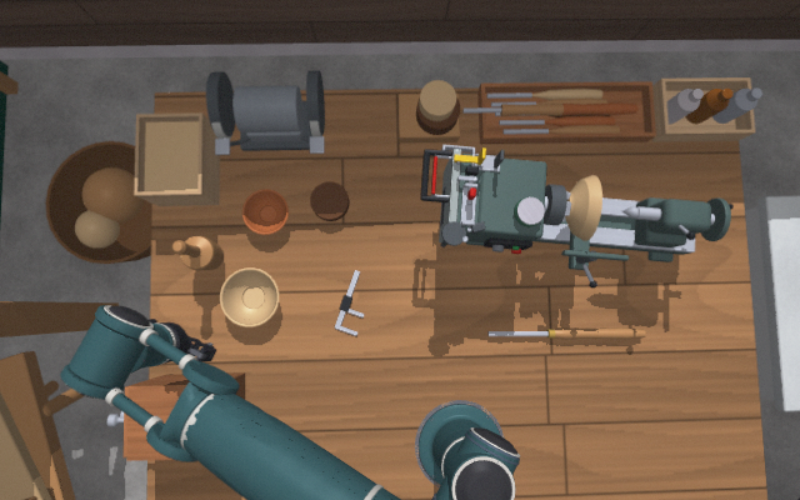

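```bash
cat > b.py <<'E'
from h import *
for n,(x0,y0,x1,y1) in [("side",(300,160,460,280)),("top",(310,90,470,210))]:
    d=read_camera(n)
    np.savez(n+".npz",**{k:v for k,v in d.items()})
    c=d["image"][y0:y1,x0:x1,::-1]
    cv2.imwrite("pics/%sz.png"%n,cv2.resize(c,None,fx=5,fy=5,interpolation=cv2.INTER_CUBIC))
E
python3 b.py
```

```text
(no output)
```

View pics/sidez.png

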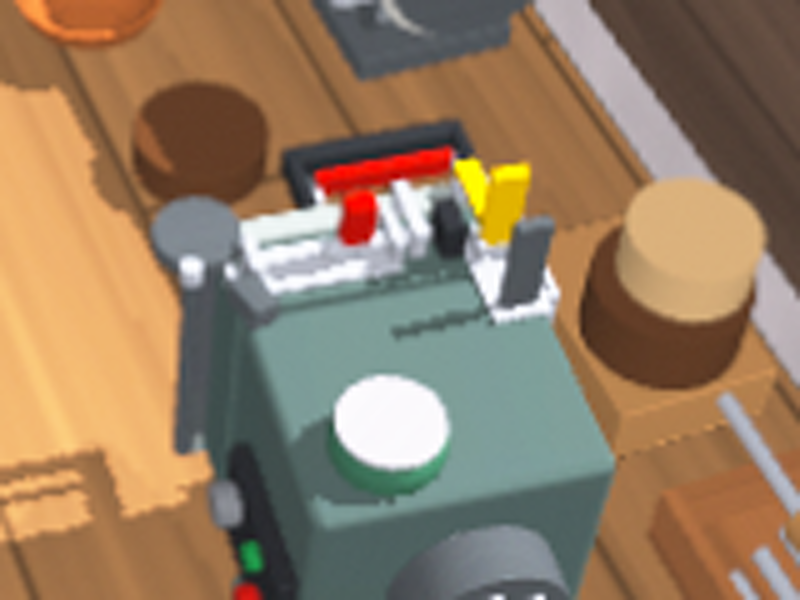

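View pics/topz.png

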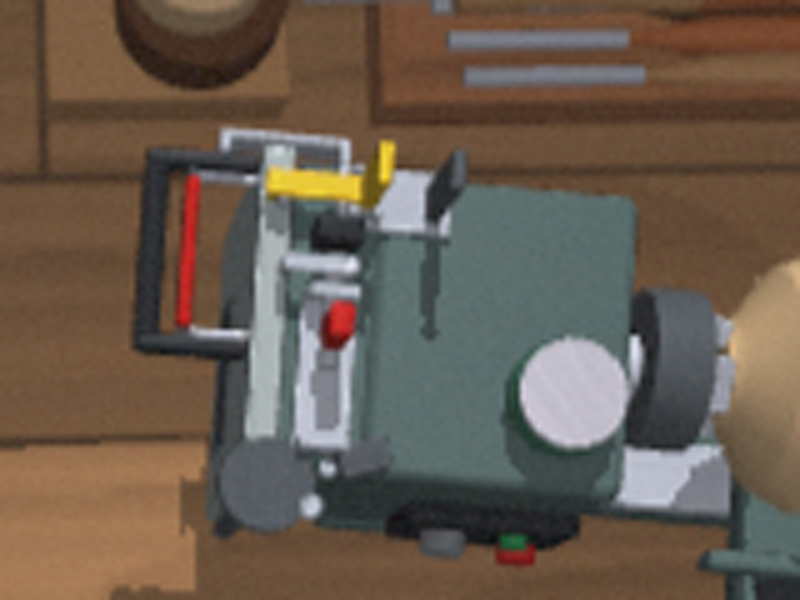

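```bash
cat > c.py <<'E'
from h import *
d=dict(np.load("top.npz",allow_pickle=True)); d={k:(v.item() if v.ndim==0 else v) for k,v in d.items()}
P=lambda a,b,z:pt(d,310+a/5-.4,90+b/5-.4,z=z)
A=P(637,198,.265);B=P(620,497,.265)
print("hs corners",A,B,np.linalg.norm(A-B))
ex=(A-B);yaw=np.arctan2(ex[1],ex[0]);print("yaw",yaw)
C=P(150,152,.255);D=P(138,345,.255);print("bar",C,D,np.linalg.norm(C-D),np.arctan2(*(C-D)[1::-1]))
h=P(265,485,.27);print("hinge",h)
print("redgrip top",P(347,312,.317)); print("tin",P(573,392,.291))
R2=np.array([[np.cos(yaw),-np.sin(yaw)],[np.sin(yaw),np.cos(yaw)]])
o=(A+B)[:2]/2+R2@[0,.19];print("origin",o)
for n,p in [("hinge",h),("redgrip",P(347,312,.317)),("C",C),("D",D),("plate",P(455,158,.335)),("tab",P(386,150,.335))]: print(n,(R2.T@(p[:2]-o)).round(4))
E
python3 c.py
```

```text
hs corners [ 0.67054228 -0.17536641  0.265     ] [ 0.50555225 -0.15783151  0.265     ] 0.16591920539051372
yaw -0.1058811328766327
bar [0.70354085 0.09053944 0.255     ] [0.59572064 0.10015495 0.255     ] 0.10824812391365045 -0.08894567812916958
hinge [0.51519758 0.03522902 0.27      ]
redgrip top [ 0.5983179  -0.00392885  0.317     ]
tin [ 0.55883686 -0.1274078   0.291     ]
origin [0.60812711 0.02233701]
hinge [-0.0938  0.003 ]
redgrip [-0.007  -0.0272]
C [0.0877 0.0779]
D [-0.0206  0.0761]
plate [ 0.0739 -0.0743]
tab [ 0.0749 -0.0386]
```

>>> play_rows --slide '[[0,0,-4],[0,0,-8],[-1,-1,-12],[-3,-3,-16],[-6,-4,-19],[-9,-6,-21],[-12,-8,-21],[-15,-10,-21],[-18,-12,-21],[-21,-14,-21],[-24,-16,-21],[-25.4,-17.7,-21]]' --delta_rot '[[0,0,0.12],[0,0,0.24],[0,0,0.36],[0,0,0.48],[0,0,0.6],[0,0,0.72],[0,0,0.84],[0,0,0.96],[0,0,1.08],[0,0,1.2],[0,0,1.32],[0,0,1.44]]' --hand 1 --force 20

```text
time: 3.05
tool_pos: [0.4528, 0.3275, 0.4493]
tcp_rot: [2.568, 1.807, 0.001]
wrist_force: [0.1, -0.5, -0.1]
width: 1.001
```

```bash
cat >> h.py <<'E'
def togo(pos,yaw):
    """tool target: tool x along yaw, z down; prints slide cm and delta_rot from now"""
    s=read_state();Rc=R.from_rotvec(s["tcp_rot"]).as_matrix()
    x=np.array([np.cos(yaw),np.sin(yaw),0]);z=np.array([0,0,-1.]);Rt=np.array([x,np.cross(z,x),z]).T
    print("t",round(s["time"],2),"tcp",s["tool_pos"].round(4),"tool x yaw",np.arctan2(Rc[1,0],Rc[0,0]).round(3),"q",s["q"].round(2),"F",s["wrist_force"].round(1),"w",round(s["width"],3))
    print("slide",(Rc.T@(np.array(pos)-s["tool_pos"])*100).round(2),"rot",R.from_matrix(Rc.T@Rt).as_rotvec().round(3))
E
python3 -c "
from h import *
togo([.56,0,.45],-.10)"
```

```text
t 3.05 tcp [0.4528 0.3275 0.4493] tool x yaw 1.227 q [ 0.58 -0.01  1.54 -0.    1.62  0.93] F [ 0.1 -0.5 -0.1] w 1.001
slide [-27.21  21.15  -0.03] rot [ 2.000e-03 -1.000e-03  1.327e+00]
```

>>> play_rows --slide '[[-2.5,2,0],[-5,4,0],[-7.5,6,0],[-10,8,0],[-12.5,10,0],[-15,12,0],[-17.5,14,0],[-20,16,0],[-22.5,18,0],[-25,20,0],[-27.2,21.1,0],[-27.2,21.1,0]]' --delta_rot '[[0,0,0.12],[0,0,0.24],[0,0,0.36],[0,0,0.48],[0,0,0.6],[0,0,0.72],[0,0,0.84],[0,0,0.96],[0,0,1.08],[0,0,1.2],[0,0,1.32],[0,0,1.33]]'

```text
time: 4.05
tool_pos: [0.5601, -0.004, 0.4493]
tcp_rot: [3.133, -0.177, 0.002]
wrist_force: [0.7, -1.0, -0.5]
width: 0.999
```

```bash
cat > w.py <<'E'
from h import *
import sys
s=read_state();d=read_camera("wrist");n=sys.argv[1];save(d,n+".png")
np.savez(n+".npz",st=dict(tcp_rot=s["tcp_rot"],tool_pos=s["tool_pos"]),**d)
togo([.56,0,.45],-.10)
for t in ["interlock_grip","claw_pinch","hinge","handle"]:
    for k in landmark_of(t,d)[:1]:
        z={"interlock_grip":.3,"claw_pinch":.32}.get(t,.245)
        print(t,np.round(k["at"],1),round(k["conf"],2),pt(d,*k["at"],s),pt(d,*k["at"],s,z=z).round(4))
E
python3 w.py w1
```

```text
t 4.1 tcp [ 0.5598 -0.0018  0.4495] tool x yaw -0.108 q [-0.05 -0.01  1.54 -0.    1.62  1.63] F [0.2 1.1 0.3] w 1.001
slide [ 0.   -0.19 -0.05] rot [ 0.001 -0.001 -0.008]
interlock_grip [309.1 144.7] 0.83 [ 5.94296114e-01 -4.15810978e-04  3.16032410e-01] [5.924e-01 2.000e-04 3.000e-01]
claw_pinch [366.6  29.2] 0.72 [ 0.67518861 -0.05555698  0.26842227] [ 0.667  -0.0483  0.32  ]
hinge [285.4 222.9] 0.69 [0.5237145  0.03045888 0.28028394] [0.5119 0.0353 0.245 ]
handle [208.   83.2] 0.79 [0.65022061 0.08396636 0.25117246] [0.6507 0.0857 0.245 ]
```

View pics/w1.png

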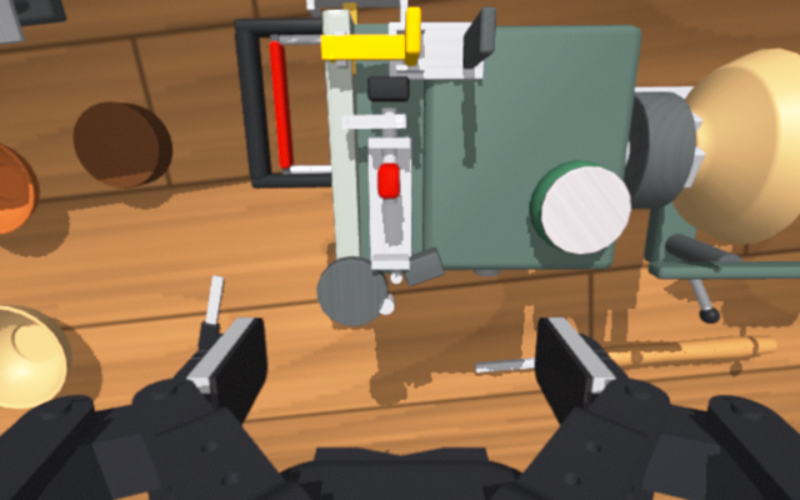

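```bash
cat > c2.py <<'E'
from h import *
f=np.load("w1.npz",allow_pickle=True); d={k:(f[k].item() if f[k].ndim==0 else f[k]) for k in f.files}; s=d["st"]
P=lambda a,b,z:pt(d,(a+.5)/1.25-.5,(b+.5)/1.25-.5,s,z=z)
A=P(640,27,.265);B=P(612,268,.265)
print("hs corners",A,B,np.linalg.norm(A-B))
ex=(A-B);yaw=np.arctan2(ex[1],ex[0]);print("yaw",yaw)
C=P(236,22,.255);D=P(255,187,.255);print("bar",C,D,np.linalg.norm(C-D),np.arctan2(*(C-D)[1::-1]))
h=P(352,292,.275)
R2=np.array([[np.cos(yaw),-np.sin(yaw)],[np.sin(yaw),np.cos(yaw)]])
o=(A+B)[:2]/2+R2@[0,.19];print("origin",o)
for n,p in [("hinge",h),("redgrip",P(388,175,.317)),("C",C),("D",D),("plate",P(487,12,.335)),("tab",P(414,10,.335)),("tin",P(584,209,.291))]: print(n,p.round(4),(R2.T@(p[:2]-o)).round(4))
# depth based
u=np.arange(0,640,2);pts=[]
for v in range(0,220,2):
    for uu in u:
        z=d["depth"][v,uu]
        if z>0: pts.append(np.r_[pt(d,uu,v,s,depth=z),uu,v])
pts=np.array(pts);np.save("pts.npy",pts)
m=abs(pts[:,2]-.265)<.004
m&=(pts[:,3]>345)
q=pts[m,:2].astype(np.float32);print(len(q),np.median(pts[m,2]))
print(cv2.minAreaRect(q))
E
python3 c2.py
```

```text
hs corners [ 0.66781486 -0.17279694  0.265     ] [ 0.50536169 -0.15695191  0.265     ] 0.1632240672697564
yaw -0.09722843756185556
bar [0.70259774 0.08846244 0.255     ] [0.59376214 0.09787463 0.255     ] 0.10924182915833179 -0.08626615268857968
origin [0.60503259 0.02422821]
hinge [0.5122 0.0361 0.275 ] [-0.0935  0.0029]
redgrip [ 0.5978 -0.0018  0.317 ] [-0.0047 -0.0266]
C [0.7026 0.0885 0.255 ] [0.0909 0.0734]
D [0.5938 0.0979 0.255 ] [-0.0184  0.0722]
plate [ 0.6742 -0.0613  0.335 ] [ 0.0771 -0.0784]
tab [ 0.6792 -0.0252  0.335 ] [ 0.0786 -0.042 ]
tin [ 0.5583 -0.1264  0.291 ] [-0.0319 -0.1544]
6668 0.2642864322120395
((0.5885633230209351, -0.15673062205314636), (0.25358453392982483, 0.16687338054180145), 83.64862823486328)
```

```bash
cat > c3.py <<'E'
from h import *
f=np.load("w1.npz",allow_pickle=True); d={k:(f[k].item() if f[k].ndim==0 else f[k]) for k in f.files}; s=d["st"]
im=d["image"].astype(int);r,g,b=im[...,0],im[...,1],im[...,2]
def clus(m,box,name,zlo,zhi):
    x0,y0,x1,y1=box;v,u=np.nonzero(m[y0:y1,x0:x1]);v+=y0;u+=x0
    p=np.array([pt(d,a,c,s,depth=d["depth"][c,a]) for a,c in zip(u,v)])
    k=(p[:,2]>zlo)&(p[:,2]<zhi);p=p[k];y=-.098
    R2=np.array([[np.cos(y),-np.sin(y)],[np.sin(y),np.cos(y)]]);l=(p[:,:2])@R2
    lo,hi=np.percentile(l,2,0),np.percentile(l,98,0);c=R2@((lo+hi)/2)
    print(name,k.sum(),"z",np.percentile(p[:,2],[2,50,98]).round(3),"ext",(hi-lo).round(4),"centre world",c.round(4))
red=(r>150)&(g<60)&(b<60);yel=(r>180)&(g>140)&(b<80)
clus(red,(290,120,330,170),"grip top",.311,.325)
clus(red,(290,120,330,170),"grip all",.26,.325)
clus(red,(210,20,240,150),"trigger",.24,.27)
clus(yel,(250,0,350,60),"yellow tab",.325,.345)
clus((r<110)&(r>30)&(abs(r-g)<25)&(abs(r-b)<25),(365,0,405,60),"plate",.325,.345)
dark=(r<75)&(g<75)&(b<75)
clus(dark,(180,5,265,155),"black bar",.24,.27)
E
python3 c3.py
```

```text
grip top 388 z [0.313 0.316 0.317] ext [0.0174 0.0112] centre world [ 0.5937 -0.0014]
grip all 413 z [0.3   0.316 0.317] ext [0.0178 0.0112] centre world [ 0.5939 -0.0014]
trigger 830 z [0.251 0.253 0.255] ext [0.0798 0.0071] centre world [0.6473 0.0706]
yellow tab 424 z [0.332 0.334 0.335] ext [0.0199 0.0077] centre world [ 0.6705 -0.0236]
plate 514 z [0.326 0.334 0.335] ext [0.0199 0.0077] centre world [ 0.6656 -0.0611]
black bar 3486 z [0.243 0.253 0.255] ext [0.1105 0.0548] centre world [0.6472 0.0682]
```

```bash
python3 -c "
from h import *
togo([.594,-.001,.298],-.098)"
```

```text
t 4.3 tcp [0.5594 0.0013 0.4499] tool x yaw -0.101 q [-0.04 -0.01  1.54 -0.    1.62  1.63] F [-0.3  0.4 -0.9] w 1.0
slide [ 3.44 -0.13 15.2 ] rot [ 0.    -0.002 -0.003]
```

>>> play_rows --slide '[[1.5,0,3],[3,-0.1,6],[3.4,-0.1,9],[3.4,-0.1,11.5],[3.4,-0.1,13.5],[3.4,-0.1,14.7],[3.4,-0.1,15.2],[3.4,-0.1,15.2],[3.4,-0.1,15.2]]' --delta_rot '[[0,0,0],[0,0,0],[0,0,0],[0,0,0],[0,0,0],[0,0,0],[0,0,0],[0,0,0],[0,0,0]]' --hand 0.5

```text
time: 5.05
tool_pos: [0.5941, -0.0008, 0.2993]
tcp_rot: [3.137, -0.157, 0.005]
wrist_force: [0.6, -0.1, 2.0]
width: 0.498
```

```bash
cat > l.py <<'E'
from h import *
import sys
for n in sys.argv[2:]:
    d=read_camera(n)
    if n=="wrist": save(d,sys.argv[1]+n+".png");continue
    x0,y0,x1,y1={"side":(300,140,460,260),"top":(310,90,470,210)}[n]
    cv2.imwrite("pics/%s%s.png"%(sys.argv[1],n),cv2.resize(d["image"][y0:y1,x0:x1,::-1],None,fx=4,fy=4,interpolation=cv2.INTER_CUBIC))
togo([.594,-.001,.298],-.098)
E
python3 l.py b side wrist
```

```text
t 5.15 tcp [ 0.5946 -0.0011  0.3002] tool x yaw -0.101 q [-0.04  0.08  1.71 -0.    1.35  1.63] F [ 0.1 -0.7  0.4] w 0.499
slide [-0.06 -0.    0.22] rot [ 0.    -0.005 -0.003]
```

View pics/bwrist.png

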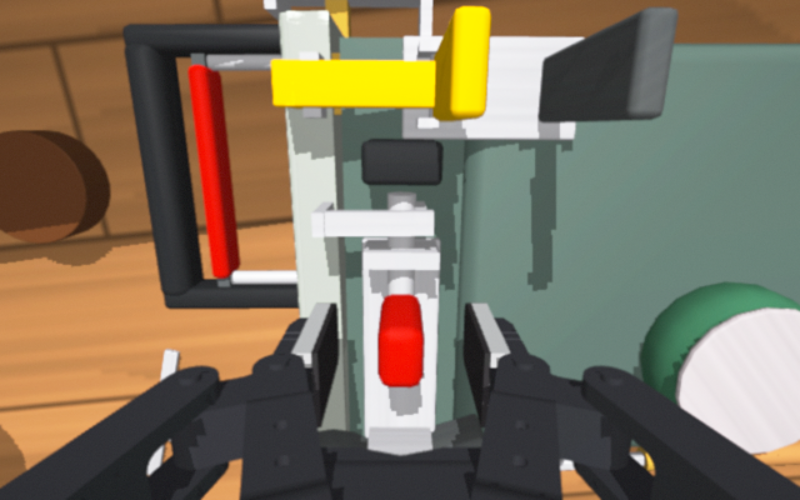

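View pics/bside.png

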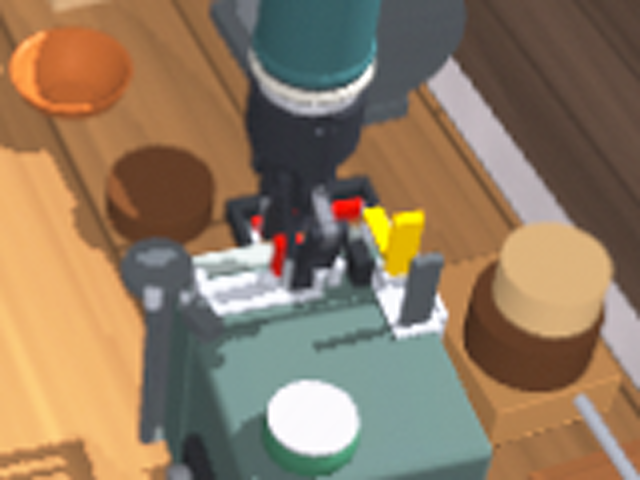

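The grip (400,340) sits centred between the pads, with plate and switch clear. Closing.

>>> play_rows --slide '[[0,0,0.2],[0,0,0.2],[0,0,0.2],[0,0,0.2],[0,0,0.2],[0,0,0.2]]' --delta_rot '[[0,0,0],[0,0,0],[0,0,0],[0,0,0],[0,0,0],[0,0,0]]' --hand 0 --force 25

```text
time: 5.65
tool_pos: [0.5952, -0.0009, 0.2996]
tcp_rot: [3.138, -0.158, 0.012]
wrist_force: [0.5, 1.7, 5.3]
width: 0.156
```

>>> play_rows --slide '[[-0.5,0,0],[-1,0,0],[-1.5,0,0],[-2,0,0],[-2.5,0,0],[-3,0,0],[-3.4,0,0],[-3.4,0,0]]' --delta_rot '[[0,0,0],[0,0,0],[0,0,0],[0,0,0],[0,0,0],[0,0,0],[0,0,0],[0,0,0]]'

```text
time: 6.32
tool_pos: [0.5604, 0.0028, 0.2996]
tcp_rot: [-3.137, 0.158, -0.011]
wrist_force: [-0.1, 2.2, 3.5]
width: 0.16
```

>>> play_rows --slide '[[-0.2,0,0],[-0.4,0,0],[-0.6,0,0],[-0.7,0,0],[-0.8,0,0]]' --delta_rot '[[0,0,0],[0,0,0],[0,0,0],[0,0,0],[0,0,0]]'

```text
time: 6.73
tool_pos: [0.5574, 0.0031, 0.2998]
tcp_rot: [-3.137, 0.159, -0.029]
wrist_force: [21.0, -0.3, -8.2]
width: 0.156
```

>>> play_rows --slide '[[-0.2,0,0],[-0.1,0,0],[-0.1,0,0],[-0.1,0,0],[-0.1,0,0]]' --delta_rot '[[0,0,0],[0,0,0],[0,0,0],[0,0,0],[0,0,0]]' --hand 0.5

```text
time: 7.15
tool_pos: [0.5557, 0.0031, 0.2993]
tcp_rot: [3.137, -0.158, 0.027]
wrist_force: [0.7, 0.3, 0.7]
width: 0.502
```

```bash
python3 l.py c wrist
python3 - <<'E'
from h import *
togo([.6676,-.0463,.36],-.098)
E
```

```text
t 7.2 tcp [0.5559 0.0032 0.2994] tool x yaw -0.101 q [-0.04 -0.01  1.8  -0.    1.33  1.63] F [ 0.7  0.5 -1.4] w 0.502
slide [3.83 0.03 0.21] rot [-0.001 -0.017 -0.003]
t 7.2 tcp [0.5559 0.0032 0.2994] tool x yaw -0.101 q [-0.04 -0.01  1.8  -0.    1.33  1.63] F [ 0.7  0.5 -1.4] w 0.502
slide [11.72  3.79 -5.86] rot [-0.001 -0.017 -0.003]
```

View pics/cwrist.png

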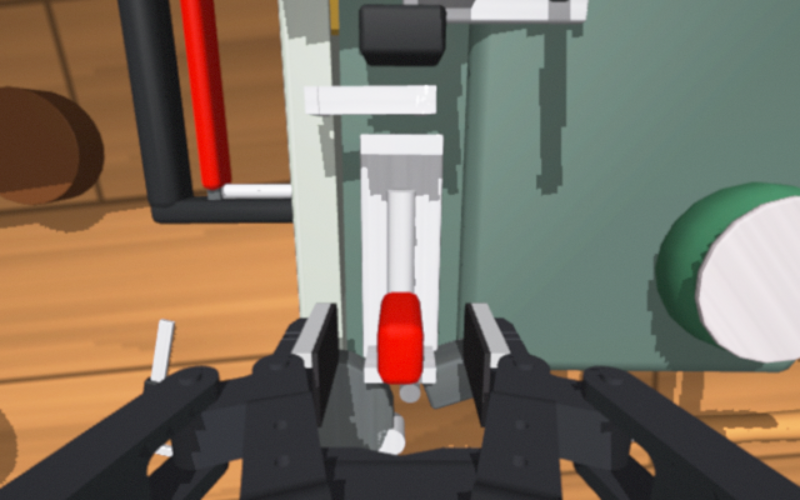

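>>> play_rows --slide '[[0,0,-3],[0,0,-6],[2.5,0.8,-8],[5,1.6,-8],[7.5,2.4,-8],[9.5,3.2,-8],[11.3,3.8,-8],[11.7,4,-8],[11.7,4,-8]]' --delta_rot '[[0,0,0],[0,0,0],[0,-0.005,0],[0,-0.01,0],[0,-0.015,0],[0,-0.017,0],[0,-0.017,0],[0,-0.017,0],[0,-0.017,0]]' --hand 0.8

```text
time: 7.95
tool_pos: [0.6672, -0.049, 0.3803]
tcp_rot: [-3.137, 0.16, 0.002]
wrist_force: [-0.7, 0.3, -0.5]
width: 0.798
```

```bash
python3 l.py d wrist
python3 - <<'E'
from h import *
togo([.6674,-.0483,.309],-.098)
E
```

```text
t 8.0 tcp [ 0.6665 -0.0484  0.3808] tool x yaw -0.101 q [-0.11  0.2   1.42  0.    1.52  1.56] F [ 0.3 -0.5  0.8] w 0.8
slide [-7.68 -3.98  8.29] rot [-0.001  0.001 -0.003]
t 8.0 tcp [ 0.6665 -0.0484  0.3808] tool x yaw -0.101 q [-0.11  0.2   1.42  0.    1.52  1.56] F [ 0.3 -0.5  0.8] w 0.8
slide [ 0.1  -0.02  7.18] rot [-0.001  0.001 -0.003]
```

View pics/dwrist.png

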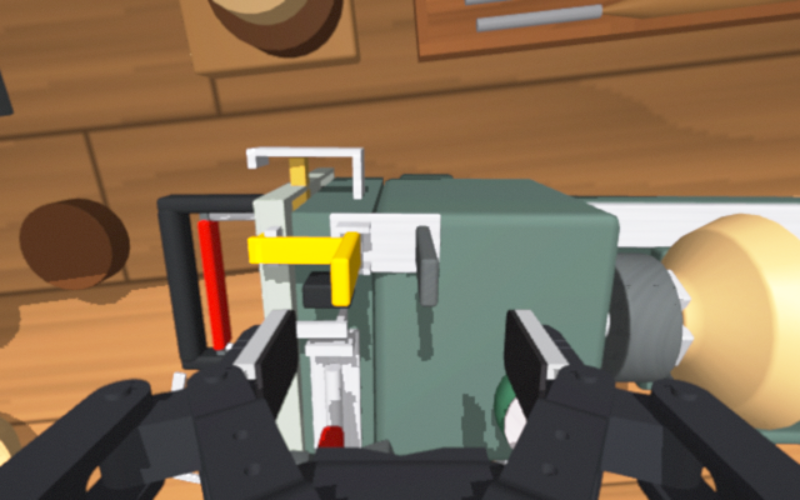

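>>> play_rows --slide '[[0.1,0,2.5],[0.1,0,4.5],[0.1,0,6],[0.1,0,6.9],[0.1,0,7.2],[0.1,0,7.2],[0.1,0,7.2]]' --delta_rot '[[0,0,0],[0,0,0],[0,0,0],[0,0,0],[0,0,0],[0,0,0],[0,0,0]]'

```text
time: 8.58
tool_pos: [0.6675, -0.0482, 0.3101]
tcp_rot: [-3.137, 0.159, -0.0]
wrist_force: [-0.5, -0.5, -0.3]
width: 0.799
```

```bash
python3 l.py e wrist
```

```text
t 8.63 tcp [ 0.6678 -0.0483  0.3105] tool x yaw -0.101 q [-0.11  0.22  1.53  0.    1.39  1.56] F [ 1.1 -0.1 -0.1] w 0.802
slide [-7.82 -3.96  1.25] rot [-0.001 -0.001 -0.003]
```

View pics/ewrist.png

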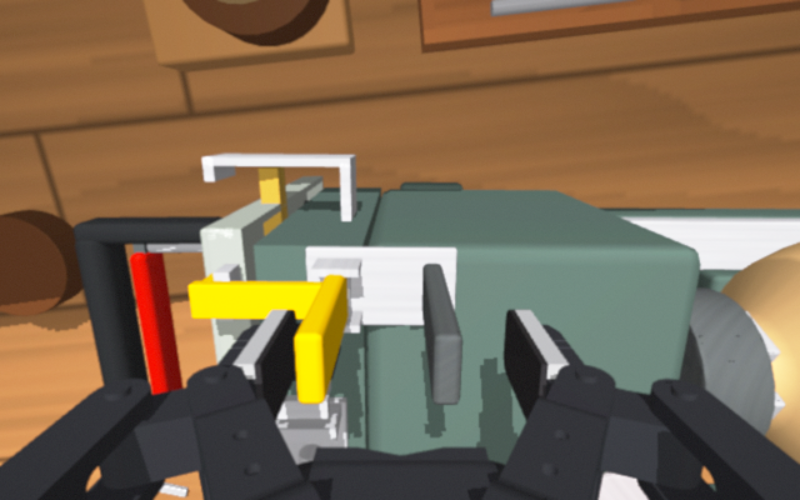

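>>> play_rows --slide '[[0,0,0],[0,0,0],[0,0,0],[0,0,0],[0,0,0],[0,0,0],[0,0,0],[0,0,0],[0,0,0]]' --delta_rot '[[0,0,0],[0,0,0],[0,0,0],[0,0,0],[0,0,0],[0,0,0],[0,0,0],[0,0,0],[0,0,0]]' --hand 0 --force 30

```text
time: 9.38
tool_pos: [0.6688, -0.0471, 0.3149]
tcp_rot: [-3.134, 0.159, -0.009]
wrist_force: [-2.2, 2.4, 8.0]
width: 0.415
```

```bash
python3 l.py f wrist side
```

```text
t 9.48 tcp [ 0.6688 -0.047   0.3148] tool x yaw -0.101 q [-0.11  0.22  1.52  0.    1.39  1.56] F [-2.  3.  8.] w 0.415
slide [-7.92 -3.82  1.65] rot [-0.004 -0.006 -0.003]
```

View pics/fwrist.png

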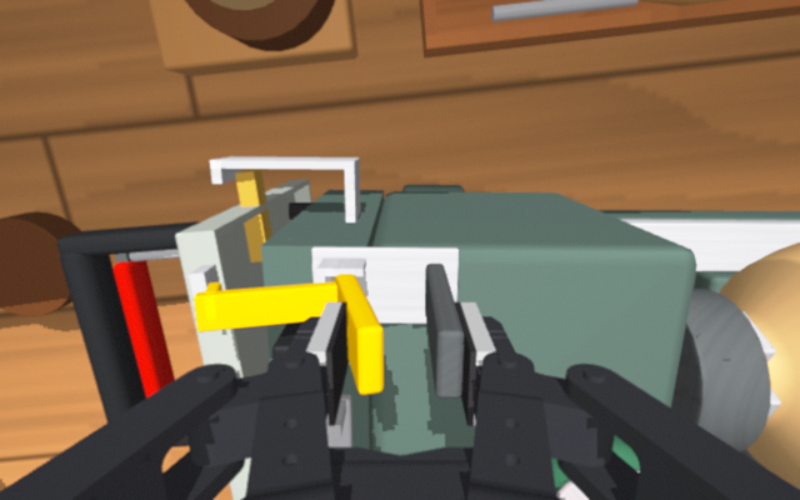

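View pics/fside.png

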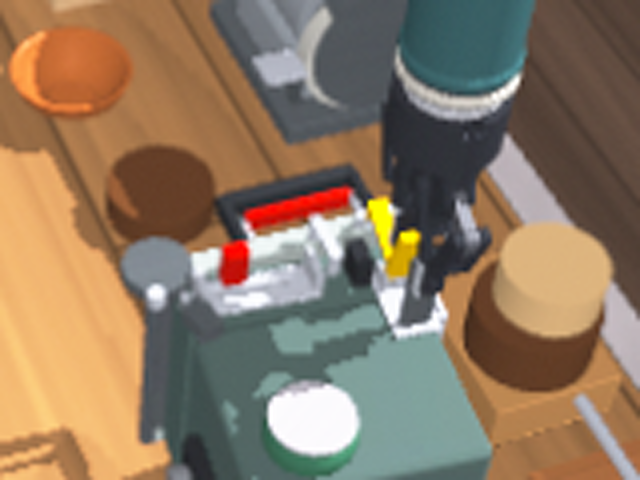

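>>> play_rows --slide '[[0,0,0],[0,0,0],[0,0,0],[0,0,-2],[0,0,-5],[0,0,-6],[0,-2.5,-6],[-0.5,-5.5,-6],[-1,-9,-6],[-1.5,-12,-6],[-2,-14.5,-6],[-2,-14.5,-6]]' --delta_rot '[[0,0,0],[0,0,0],[0,0,0],[0,0,0],[0,0,0],[0,0,0],[0,0,0],[0,0,0.05],[0,0,0],[0,0,-0.05],[0,0,-0.09],[0,0,-0.09]]' --hand 0.85

```text
time: 10.48
tool_pos: [0.6628, 0.1036, 0.3751]
tcp_rot: [-3.136, 0.009, -0.01]
wrist_force: [-0.5, -0.7, 0.2]
width: 0.846
```

```bash
cat > g.py <<'E'
from h import *
import sys
s=read_state();d=read_camera("wrist");n=sys.argv[1];save(d,n+".png")
np.savez(n+".npz",st=dict(tcp_rot=s["tcp_rot"],tool_pos=s["tool_pos"]),**d)
im=d["image"].astype(int);r,g,b=im[...,0],im[...,1],im[...,2]
red=((r>130)&(g<70)&(b<70)).astype(np.uint8)
# points on red with handle-like height
v,u=np.nonzero(red);p=np.array([pt(d,a,c,s,depth=d["depth"][c,a]) for a,c in zip(u,v) if d["depth"][c,a]>0])
m=(p[:,2]>.247)&(p[:,2]<.26);p=p[m]
rc=cv2.minAreaRect(p[:,:2].astype(np.float32)*1000);print("trig rect mm",rc,len(p),"z",np.percentile(p[:,2],[5,50,95]))
c=np.median(p[:,:2],0);q=p[:,:2]-p[:,:2].mean(0);U,S,V=np.linalg.svd(q,full_matrices=False);ax=V[0]*np.sign(V[0][0])
print("mid",p[:,:2].mean(0),"bar yaw",np.arctan2(ax[1],ax[0]))
l=np.array(rc[0])/1000; n_=np.array([-ax[1],ax[0]])
H=l+n_*.0155; print("handle",H)
a=np.arctan2(ax[1],ax[0]);hg=H-(.130*ax+.0635*n_);print("hinge implied",hg,"cover angle",a+.098)
for k in landmark_of("handle",d)[:1]: print("net",k["conf"],pt(d,*k["at"],s,z=.245))
togo([H[0],H[1],.234],a)
E
python3 g.py g1
```

```text
trig rect mm ((643.9209594726562, 81.50987243652344), (8.083138465881348, 84.60497283935547), 88.98774719238281) 1112 z [0.25020535 0.25266224 0.25400012]
mid [0.64637949 0.08183532] bar yaw -0.019407652285887606
handle [0.64422176 0.09700695]
hinge implied [0.51301393 0.03604175] cover angle 0.0785923477141124
net 0.71 [0.64451217 0.09495082 0.245     ]
t 10.58 tcp [0.6632 0.0997 0.3751] tool x yaw -0.01 q [0.11 0.2  1.43 0.   1.5  1.69] F [ 0.1 -0.7 -0.5] w 0.853
slide [-1.99  0.32 14.1 ] rot [-0.002 -0.007  0.01 ]
```

View pics/g1.png

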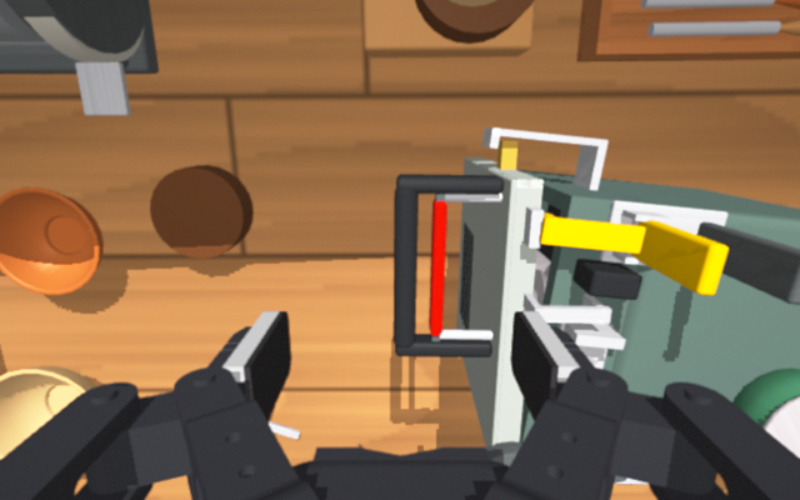

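>>> play_rows --slide '[[-1,0.2,0],[-2,0.3,1.5],[-2,0.3,4],[-2,0.3,6.5],[-2,0.3,8.5],[-2,0.3,9.5],[-2,0.3,9.5],[-2,0.3,9.5]]' --delta_rot '[[0,0,0],[0,-0.007,0.01],[0,-0.007,0.01],[0,-0.007,0.01],[0,-0.007,0.01],[0,-0.007,0.01],[0,-0.007,0.01],[0,-0.007,0.01]]' --hand 0.66

```text
time: 11.25
tool_pos: [0.6436, 0.0961, 0.28]
tcp_rot: [-3.139, 0.033, 0.002]
wrist_force: [-0.1, 0.6, 1.2]
width: 0.663
```

```bash
python3 g.py g2
```

```text
trig rect mm ((644.23779296875, 81.44035339355469), (8.061206817626953, 84.45469665527344), 88.98937225341797) 2696 z [0.25032905 0.25267908 0.25390879]
mid [0.6470511  0.08169636] bar yaw -0.017988476234748793
handle [0.6445166  0.09693785]
hinge implied [0.51339543 0.0357865 ] cover angle 0.08001152376525121
net 0.62 [0.64418839 0.09729256 0.245     ]
t 11.35 tcp [0.6448 0.0967 0.2821] tool x yaw -0.02 q [0.11 0.2  1.61 0.   1.33 1.7 ] F [ 0.  -0.3  0.8] w 0.658
slide [-0.04 -0.01  4.81] rot [-0.003 -0.003 -0.002]
```

View pics/g2.png

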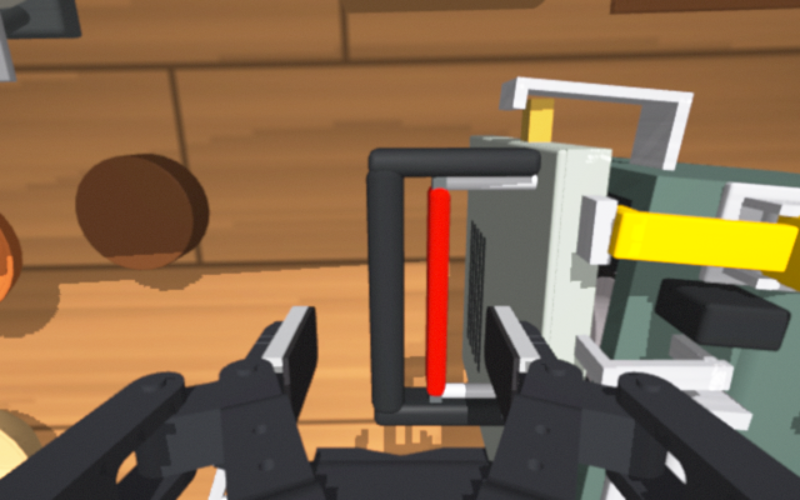

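>>> play_rows --slide '[[0,-0.1,0],[0,-0.1,0.8],[0,-0.1,1.6],[0,-0.1,2.4],[0,-0.1,2.8],[0,-0.1,2.8]]' --delta_rot '[[0,0,0],[0,0,0],[0,0,0],[0,0,0],[0,0,0],[0,0,0]]' --hand 0.6

```text
time: 11.85
tool_pos: [0.6436, 0.0977, 0.2515]
tcp_rot: [-3.139, 0.032, 0.002]
wrist_force: [0.0, -0.9, -0.1]
width: 0.601
```

```bash
python3 g.py g3
```

```text
trig rect mm ((642.7102661132812, 81.4525146484375), (8.13257884979248, 87.54119110107422), 89.05500030517578) 3800 z [0.25020019 0.25268738 0.25387821]
mid [0.64764423 0.08175346] bar yaw -0.017636096386945296
handle [0.64298361 0.0969501 ]
hinge implied [0.51188399 0.03575255] cover angle 0.0803639036130547
net 0.57 [0.64351538 0.09710958 0.245     ]
t 11.95 tcp [0.6445 0.0978 0.2533] tool x yaw -0.02 q [0.11 0.21 1.64 0.   1.29 1.7 ] F [-0.2 -0.   0.9] w 0.596
slide [-0.16  0.09  1.93] rot [-0.002 -0.001 -0.003]
```

View pics/g3.png

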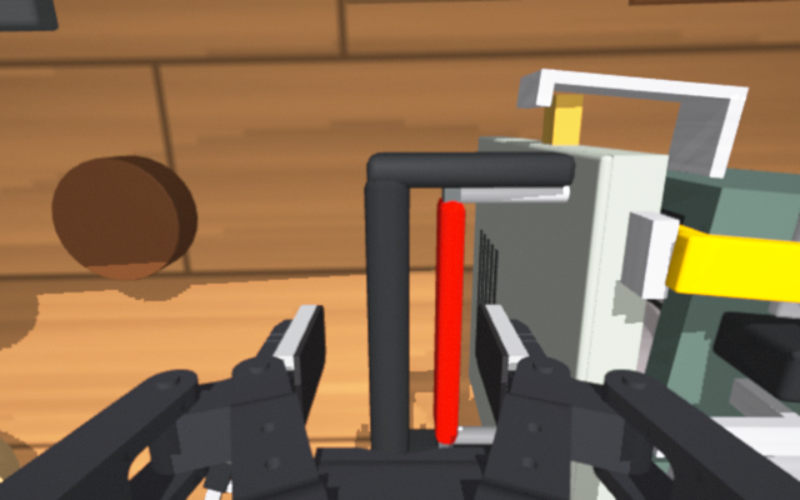

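Right finger sits in the gap between the red bar (452) and the cover (about 480–600), and the left is outside the black bar. Descending the rest.

>>> play_rows --slide '[[0,0,0.6],[0,0,1.2],[0,0,1.7],[0,0,2.0],[0,0,2.0]]' --delta_rot '[[0,0,0],[0,0,0],[0,0,0],[0,0,0],[0,0,0]]'

```text
time: 12.37
tool_pos: [0.6439, 0.0977, 0.2318]
tcp_rot: [-3.139, 0.032, 0.001]
wrist_force: [0.6, -0.1, -0.6]
width: 0.601
```

No contact. Squeeze.

>>> play_rows --slide '[[0,0,0],[0,0,0],[0,0,0],[0,0,0],[0,0,0],[0,0,0],[0,0,0],[0,0,0]]' --delta_rot '[[0,0,0],[0,0,0],[0,0,0],[0,0,0],[0,0,0],[0,0,0],[0,0,0],[0,0,0]]' --hand 0 --force 35

```text
time: 13.03
tool_pos: [0.6446, 0.098, 0.2325]
tcp_rot: [-3.139, 0.032, -0.002]
wrist_force: [3.8, 2.1, 3.9]
width: 0.248
```

```bash
python3 l.py h wrist
```

```text
t 13.08 tcp [0.6446 0.0981 0.2326] tool x yaw -0.02 q [0.11 0.22 1.67 0.   1.25 1.7 ] F [ 2.5  3.4 -0.2] w 0.247
slide [-4.85  9.99 -6.58] rot [-0.003 -0.001  0.078]
```

View pics/hwrist.png

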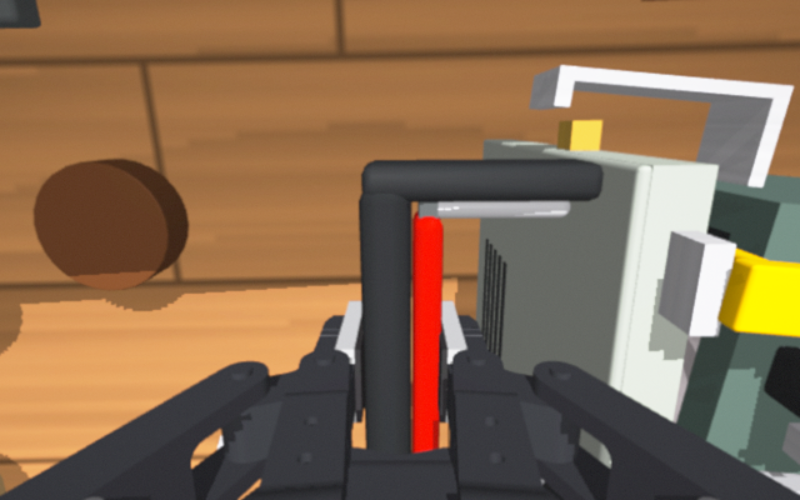

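```bash
cat > arc.py <<'E'
from h import *
import sys
H=np.array([.5125,.0359])
s=read_state();Rc=R.from_rotvec(s["tcp_rot"]).as_matrix();p=s["tool_pos"]
yaw=np.arctan2(Rc[1,0],Rc[0,0]);r=p[:2]-H
print("t",round(s["time"],2),"tcp",p.round(4),"yaw",yaw.round(3),"r",np.linalg.norm(r).round(4),"cover est by pos",(np.arctan2(r[1],r[0])-.4543+.098).round(3),"by yaw",round(yaw+.098,3),"tilt",Rc[:2,2].round(3),"q",s["q"].round(2),"F",s["wrist_force"].round(1),"T",s["torque"].round(2),"w",round(s["width"],3))
c0=np.arctan2(r[1],r[0])-.4543+.098
for c in map(float,sys.argv[1:]):
    a=c-.098+.4543; P=np.r_[H+.1447*np.array([np.cos(a),np.sin(a)]),.2325]
    y=c-.098-.004;x=np.array([np.cos(y),np.sin(y),0]);z=np.array([0,0,-1.]);Rt=np.array([x,np.cross(z,x),z]).T
    print(c,"slide",(Rc.T@(P-p)*100).round(2),"rot",R.from_matrix(Rc.T@Rt).as_rotvec().round(3))
E
python3 arc.py .08 .12 .16 .21 .26 .31 .36 .41 .46 .51
```

```text
t 13.08 tcp [0.6446 0.0981 0.2326] yaw -0.02 r 0.146 cover est by pos 0.084 by yaw 0.078 tilt [0.001 0.003] q [0.11 0.22 1.67 0.   1.25 1.7 ] F [ 2.5  3.4 -0.2] T [ 0.9  -0.34 -0.22] w 0.247
0.08 slide [-0.1   0.1   0.01] rot [-0.003 -0.001  0.002]
0.12 slide [-0.36 -0.41  0.01] rot [-0.003 -0.001 -0.038]
0.16 slide [-0.65 -0.91  0.01] rot [-0.003 -0.001 -0.078]
0.21 slide [-1.03 -1.53  0.01] rot [-0.003 -0.001 -0.128]
0.26 slide [-1.45 -2.12  0.01] rot [-0.003 -0.001 -0.178]
0.31 slide [-1.89 -2.69  0.01] rot [-0.003 -0.001 -0.228]
0.36 slide [-2.36 -3.24  0.01] rot [-0.003 -0.001 -0.278]
0.41 slide [-2.86 -3.76  0.01] rot [-0.003 -0.002 -0.328]
0.46 slide [-3.39 -4.26  0.02] rot [-0.003 -0.002 -0.378]
0.51 slide [-3.94 -4.73  0.02] rot [-0.003 -0.002 -0.428]
```

>>> play_rows --slide '[[0,0,0],[-0.3,-0.4,0],[-0.6,-0.9,0],[-1,-1.5,0],[-1.4,-2.1,0],[-1.9,-2.7,0],[-2.3,-3.2,0],[-2.8,-3.8,0],[-3.3,-4.3,0],[-3.9,-4.7,0],[-3.9,-4.7,0]]' --delta_rot '[[0,0,0],[0,0,-0.04],[0,0,-0.08],[0,0,-0.13],[0,0,-0.18],[0,0,-0.23],[0,0,-0.28],[0,0,-0.33],[0,0,-0.38],[0,0,-0.43],[0,0,-0.43]]'

```text
time: 14.0
tool_pos: [0.6062, 0.1473, 0.2326]
tcp_rot: [-3.071, -0.644, -0.004]
wrist_force: [3.7, 3.8, -3.2]
width: 0.245
```

```bash
python3 arc.py .51 .56 .62 .68 .74 .8 .86 .92 .98 1.03 1.08; python3 l.py i wrist side
```

```text
t 14.0 tcp [0.6062 0.1473 0.2326] yaw 0.413 r 0.1456 cover est by pos 0.515 by yaw 0.511 tilt [0.002 0.004] q [0.2  0.17 1.73 0.   1.24 1.35] F [ 3.7  3.8 -3.2] T [ 0.6  -0.54  0.13] w 0.245
0.51 slide [-0.05  0.11  0.01] rot [-0.003 -0.003  0.005]
0.56 slide [-0.38 -0.54  0.01] rot [-0.003 -0.003 -0.045]
0.62 slide [-0.82 -1.28  0.01] rot [-0.003 -0.004 -0.105]
0.68 slide [-1.3  -2.    0.01] rot [-0.003 -0.004 -0.165]
0.74 slide [-1.83 -2.69  0.01] rot [-0.003 -0.004 -0.225]
0.8 slide [-2.4  -3.35  0.01] rot [-0.003 -0.004 -0.285]
0.86 slide [-3.01 -3.97  0.01] rot [-0.003 -0.004 -0.345]
0.92 slide [-3.65 -4.55  0.01] rot [-0.002 -0.004 -0.405]
0.98 slide [-4.33 -5.1   0.01] rot [-0.002 -0.004 -0.465]
1.03 slide [-4.91 -5.52  0.01] rot [-0.002 -0.004 -0.515]
1.08 slide [-5.52 -5.91  0.01] rot [-0.002 -0.004 -0.565]
t 14.1 tcp [0.6069 0.1468 0.2325] tool x yaw 0.411 q [0.2  0.17 1.73 0.   1.24 1.35] F [ 1.8  7.9 -5.9] w 0.247
slide [-7.06 13.02 -6.61] rot [-0.003 -0.003  0.509]
```

View pics/iwrist.png

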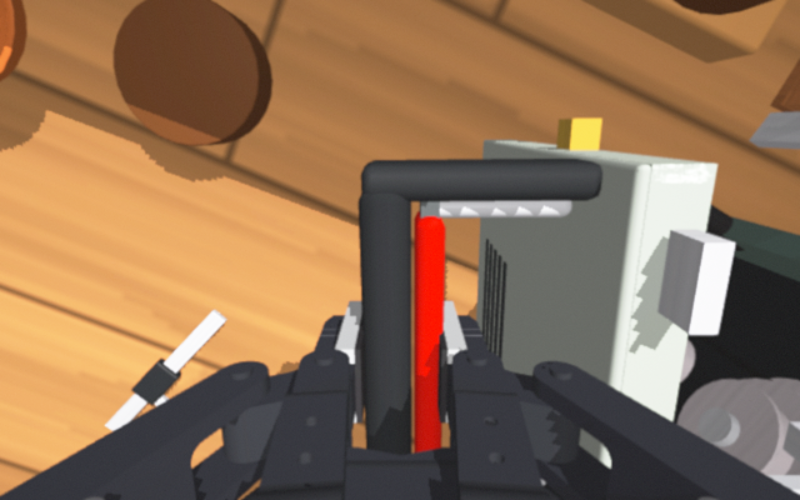

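View pics/iside.png

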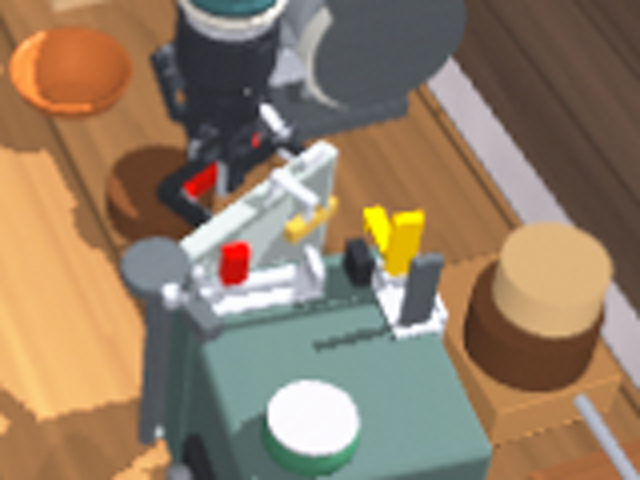

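The cover follows the hand rigidly (grip unchanged from before in the view). On through the check.

>>> play_rows --slide '[[-0.4,-0.5,0],[-0.8,-1.3,0],[-1.3,-2,0],[-1.8,-2.7,0],[-2.4,-3.4,0],[-3,-4,0],[-3.7,-4.6,0],[-4.3,-5.1,0],[-4.9,-5.5,0],[-5.5,-5.9,0],[-5.5,-5.9,0]]' --delta_rot '[[0,0,-0.05],[0,0,-0.11],[0,0,-0.17],[0,0,-0.23],[0,0,-0.29],[0,0,-0.35],[0,0,-0.41],[0,0,-0.47],[0,0,-0.52],[0,0,-0.57],[0,0,-0.57]]'

```text
time: 15.02
tool_pos: [0.5317, 0.1793, 0.2326]
tcp_rot: [-2.767, -1.481, -0.005]
wrist_force: [-0.9, 4.6, -4.9]
width: 0.248
```

```bash
python3 arc.py 1.08 1.13 1.18 1.23 1.28 1.33 1.38 1.4; python3 l.py j wrist
```

```text
t 15.02 tcp [0.5317 0.1793 0.2326] yaw 0.983 r 0.1447 cover est by pos 1.082 by yaw 1.081 tilt [0.002 0.004] q [0.28 0.05 1.86 0.   1.23 0.87] F [-0.9  4.6 -4.9] T [0.74 0.31 0.02] w 0.248
1.08 slide [0.01 0.02 0.01] rot [-0.001 -0.004  0.005]
1.13 slide [-0.32 -0.62  0.01] rot [-0.001 -0.004 -0.045]
1.18 slide [-0.69 -1.25  0.01] rot [-0.001 -0.004 -0.095]
1.23 slide [-1.08 -1.85  0.01] rot [-0.001 -0.004 -0.145]
1.28 slide [-1.51 -2.44  0.  ] rot [-0.001 -0.004 -0.195]
1.33 slide [-1.96 -3.    0.  ] rot [-0.    -0.004 -0.245]
1.38 slide [-2.44 -3.54  0.  ] rot [-0.    -0.004 -0.295]
1.4 slide [-2.64 -3.75  0.  ] rot [-0.    -0.004 -0.315]
t 15.07 tcp [0.5326 0.1792 0.2326] tool x yaw 0.981 q [0.28 0.05 1.86 0.   1.23 0.87] F [ 6.3 -0.2  4.9] w 0.246
slide [-11.52  15.13  -6.6 ] rot [-0.002 -0.005  1.079]
```

View pics/jwrist.png

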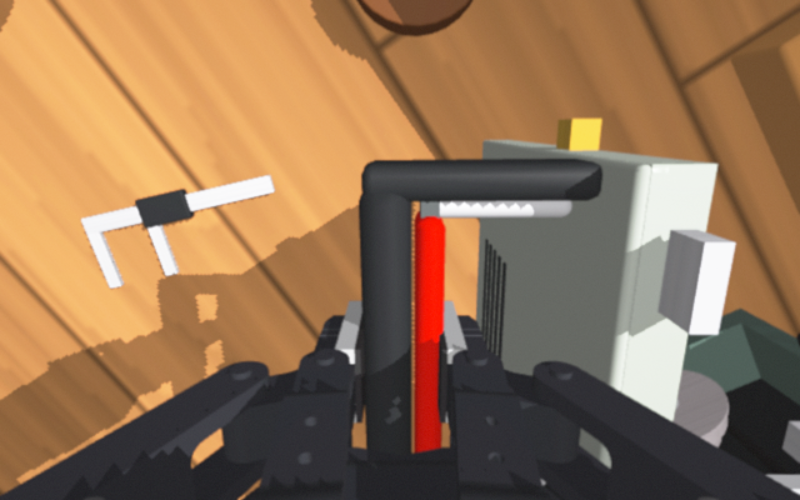

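Past the check at about 1.08 rad, with the handle still square in the jaws. Continue to about 1.38.

>>> play_rows --slide '[[-0.3,-0.6,0],[-0.7,-1.2,0],[-1.1,-1.8,0],[-1.5,-2.4,0],[-2,-3,0],[-2.4,-3.5,0],[-2.4,-3.5,0],[-2.4,-3.5,0],[-2.4,-3.5,0]]' --delta_rot '[[0,0,-0.05],[0,0,-0.1],[0,0,-0.15],[0,0,-0.2],[0,0,-0.25],[0,0,-0.3],[0,0,-0.3],[0,0,-0.3],[0,0,-0.3]]'

```text
time: 15.82
tool_pos: [0.4904, 0.1785, 0.2326]
tcp_rot: [-2.52, -1.874, -0.007]
wrist_force: [3.0, -0.0, 7.7]
width: 0.248
```

```bash
python3 arc.py 1.38; python3 l.py k wrist side top; python3 -c "
from h import *
d=read_camera('top');save(d,'ktopfull.png')"
```

```text
t 15.82 tcp [0.4904 0.1785 0.2326] yaw 1.279 r 0.1443 cover est by pos 1.368 by yaw 1.377 tilt [0.003 0.004] q [ 0.3  -0.03  1.94  0.    1.22  0.59] F [ 3.  -0.   7.7] T [-0.31 -0.19 -0.3 ] w 0.248
1.38 slide [-0.04 -0.17  0.01] rot [ 0.002 -0.004  0.001]
t 15.97 tcp [0.4903 0.1785 0.2325] tool x yaw 1.279 q [ 0.3  -0.03  1.94  0.    1.22  0.59] F [-5.2  0.6 -0.8] w 0.252
slide [-14.19  15.09  -6.59] rot [-0.002 -0.004  1.377]
```

View pics/kwrist.png

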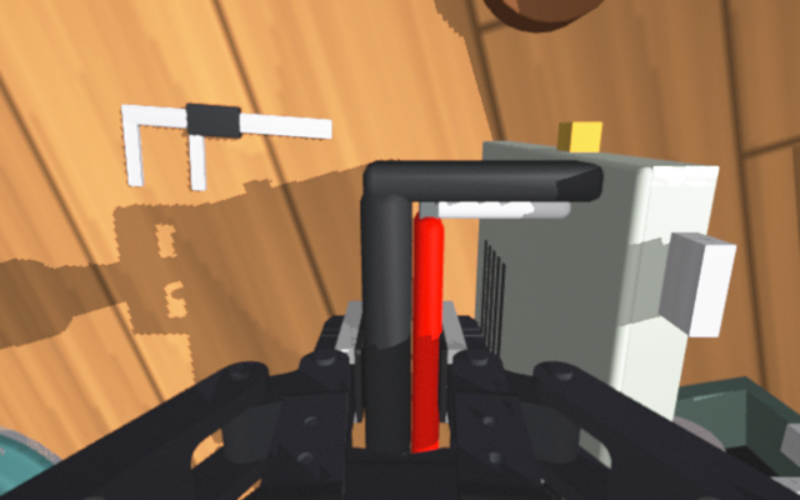

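View pics/kside.png

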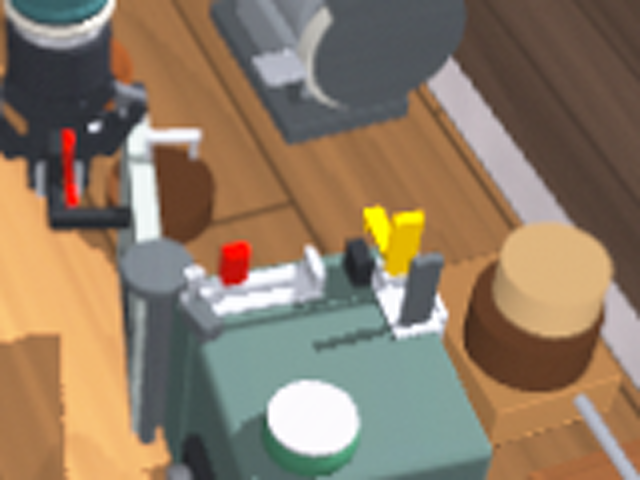

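View pics/ktopfull.png

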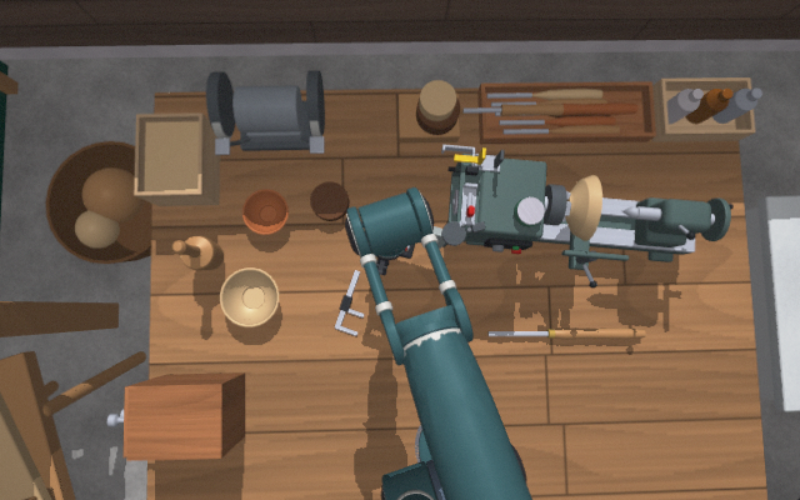

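Run:
```python
from h import *
d0=dict(np.load("top.npz",allow_pickle=True)); d0={k:(v.item() if v.ndim==0 else v) for k,v in d0.items()}
d1=read_camera("top")
for d in (d0,d1):
    im=d["image"].astype(int);m=(im[...,0]>130)&(im[...,1]<70)&(im[...,2]<70)
    v,u=np.nonzero(m[140:185,365:390]);p=np.array([pt(d,a+365,b+140,depth=d["depth"][b+140,a+365]) for a,b in zip(u,v)])
    k=p[:,2]>.308;print(k.sum(),p[k].mean(0).round(4))
print(read_state()["width"],read_state()["wrist_force"],read_state()["time"])
```

```text
32 [ 0.5951 -0.0014  0.3165]
26 [0.5568 0.0034 0.317 ]
0.24420662844748167 [-0.2843228  -0.95929146  6.82693395] 16.0667
```

```bash
python3 -c "
from h import *
print(finish_job()); s=read_state(); print(s['time'],s['tool_pos'],s['width'])"
```

```text
the job is handed in; nothing more can be done
None
the job is handed in; nothing more can be done
```

The belt cover is standing wide open at about 1.37–1.38 rad, worked out from the tool's position and yaw. The gripper is still holding it by the squeezed handle. I handed the job in at about 16 s; no verdict is reported.

- **Interlock bolt:** I slid it back about 38 mm until it stopped against 21 N. The last top picture shows its red grip 38.6 mm from where it started, so it has not moved since. I had no direct reading of the joint itself.
- **Claw catch:** I squeezed it and the cover sprang ajar, measured at about 0.08 rad. It stayed there when I let the claw go.
- **Handle and swing:** I squeezed the trigger bar with a 35 N grip and swung the cover through the half-open check. The jaws held at about 21 mm, against a nominal 23 mm for the handle squeezed home. The handle did not shift in the jaws during the swing.
- **Loose things:** in the last top picture the bowls, mallet, blank, gouge, caliper and tin look where they were at the start, judged by eye rather than measured.

No check failed or disagreed.

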